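# Shut the sticky cover of the filings tray and pin it

### The job

Slide the cover of the filings tray fully shut by pushing its two end knobs in turn, a little at a time, because it jams hard in its gritty guide as soon as one end gets ahead. Then lock it with the pin from the open bur tray: upright, shank down, feel with its tip along the slot in the cover for the hole hidden underneath, and drop it in until its handle sits on the cover. The sloping wooden rest is there for laying the pin down and taking it again by the end of its handle; leave the pliers, the loupe and the bur case alone.

Things in the scene. Friction and masses are not known exactly. Their poses are not given: they have to be found in the camera images.
- tray: Steel filings tray, fixed to the bench: 197 mm deep (x), 320 wide (y), 51 high. Origin: centre of its underside, on the bench; z up, x away from the robot (within 0.2 rad). A fixed deck, top at z 51, covers its near part, x -98 to -5 mm; the rest is open till the cover slides to +x over it. The cover's side edges ride on ledges, under lips (|y| above 139, top at z 51).
- tray_stop (a point): Middle of the far wall's inner face, tray x = 92.5, y = 0, z = 42 mm: here the cover's leading edge stops, all along its width, when shut. Wall top at z = 50 mm. Axes as the tray's.
- keeper_mid (a point): Point on the top face of the steel keeper block on the pan floor, tray x = 77.5, y = 0, z = 38.5 mm (1.5 mm below the cover's underside). Its one upright round hole, 11 mm across, 33 deep, is at x = 77.5, but its y differs from tray to tray: anywhere from 10 mm left to 10 mm right of this point. The shut cover hides all but what shows through the slot.
- cover: Loose aluminium plate, 110 mm (x, along the travel) by 292 (y) by 5, about 0.4 kg; origin: centre of its underside, 40 mm above the bench; x points to its leading, far edge. Guided by a 75 mm keel under it in a centre channel (2 mm play a side). Shut, the origin is at tray x = 37.5 mm; it starts 32 to 48 mm short of that, roughly square. Its rear edge stays under the deck: push the knobs.
- knob_left (a point): Middle of the black round knob at the cover's left (+y) end: 18 mm across, 32 high, on the cover's top; this point is 16 mm above that face (61 above the bench), 122 mm from the cover's middle line, 20 behind its leading edge; at tray x = 72.5 mm when home. Pushed here, this end runs 10 to 20 mm ahead, then wedges (at about 0.05 rad) whatever the force, until the other knob is pushed.
- knob_right (a point): The same at the right (-y) end. The cover slides at 3 to 9 N; 12 N or more means that it is wedged or home; a wedged cover does not yield even to 40 N at the same knob.
- slot (a point): Centre, at the top face (45 mm above the bench), of the through slot in the cover: 11 mm (cover x) by 32 mm (cover y), on the cover's middle line, 15 mm behind its leading edge. With the cover home it lies over the keeper block.
- pin: Loose locking pin, 34 g, 104 mm long: square black handle 16 x 16 x 66 mm, then a round steel shank 8 mm across, 38 long, chamfered tip. Origin: middle of the handle's length, on its underside; x along the pin to the tip, axis 8 mm above the origin (z). Handle from x = -33 to +33, balance point at x = +25 mm. Starts lying flat in the bur tray, tip away from the robot.
- pin_tip (a point): Middle of the shank's tip, on the pin's axis, 71 mm from the pin's origin along x. Fully home in the hole, it is 7 mm above the bench.
- bur_tray: Shallow open wooden tray with a few thin burs in it, fixed, 144 x 114 mm outside, 28 high, walls and floor 4 mm; origin: centre of its underside. It stands on the left or the right of the filings tray.
- rest: Sloping wooden rest, fixed, on the other side of the filings tray. A straight U trough, 23 mm wide between 4 mm walls 14 mm high, open on top and at its upper end, runs down at 45 degrees to the rest's +x (to the robot's left, within 0.35 rad), in its plane y = 0, to a stop. Origin: on the bench, under the trough; base 100 x 70 x 10 mm, its middle at x = 10 mm.
- rest_tip (a point): Where the pin's tip lies when the pin is laid in the trough, tip downhill, against the stop: rest x = 36, z = 26 mm. The handle's end is then at rest x = -38, z = 99 mm; its uppermost 42 mm stand clear beyond the trough, with free space below and beside. Axes as the rest's.
- pliers: Bystander: flat-nosed pliers, black grips, 140 mm long, lying beyond the tray; not to be moved.
- loupe: Bystander: small loupe, 70 mm long, lying beyond the tray; not to be moved.
- bur_case: Bystander: white bur case, 70 x 46 x 14 mm, lying beyond the tray; not to be moved.

How it is judged:
By the outcome, as a careful person would: the job done as asked, in the order asked, and still so for the second after the job is handed in, with the robot touching nothing.
It also fails if it takes over 72 s, if anything falls off the work surface, if the arm or the gripper's body presses on something with over 40 N, if the wrist force passes 120 N, or if a joint passes its speed limit or range.

### The arm

A 6-joint arm with a two-finger parallel gripper is mounted at the origin on the work surface. World frame = base frame: x ahead of the robot, y to its left, z up, the work surface at z = 0. Lengths are in mm, angles in rad, forces in N, time in s.
With the tool pointing down it reaches from about 300 to 775 mm from the base axis. Payload 14.6 kg.
Tool frame: the origin (TCP) lies between the finger pads; the fingertips stand 8 mm ahead of it and the grasp point (between the pads) lies 11 mm behind it; z points along the fingers, y is the direction in which the jaws open and shut (so a half turn about z gives the same grasp; the last joint's range is limited). The gripper opens to 94 mm and grips with 3 to 60 N. Pads are 16 mm wide; open, the fingers measure 119 mm over their backs; the gripper's body (75 mm by 177 mm) begins 78 mm behind the grasp point.
Start: joints at [-1.216, 0.3, 1.521, -0, 1.321, -0.067], TCP at [225.164, -501.787, 213.446] pointing down, gripper open.
Joint ranges: [-3.03, 3.03], [-0.79, 2.21], [0.23, 2.52], [-1.04, 4.18], [0, 3.07], [-2.55, 2.55]. Speed limits (rad/s): [2.22, 2.22, 2.57, 3.14, 3.14, 3.14].

### API

Orientations are given as [roll, pitch, yaw] about the fixed x, y, z axes, in that order (R = Rz(yaw) Ry(pitch) Rx(roll)).
In Python, from cell import manip gives the robot as it stands. The module is installed in compiled form; this text tells all that it offers.
- The arm moves only by the tool send_rows, never from a script. Its argument "series" is a list that holds one entry, the list of rows, each a list of 5 numbers: the opening, from 0 (shut) to 1 (fully open), then the shift along the tool's x, y, z in mm, then the turn about the tool's z in degrees. In form: [[[gripper, dx, dy, dz, roll], ...]]. A call has 1 to 10 rows; each row is the pose to reach, as a shift and turn from the pose commanded when the call began, along the tool's axes at that moment; what a row does not reach only later rows make up. A row lasts 1/10 s, in which the tool goes at most 50 mm and 8.59 degrees, less where a joint would pass 70% of its speed; a pose out of reach is approached as far as the arm can. A call with a gripper value outside its range is refused whole. The fingers move at their own pace and stop on an object; "newtons" is the grip in N (left out, the last holds). Time passes only in rows, so rows that repeat a pose let the fingers close. It gives the time, the measured TCP pose, the force and the opening at its end, in the units of the state.
- manip.read_state(): the state, without advancing time (a new reading comes with each control period).
- manip.camera(name): name is "side" or "top"; returns a dict with "img" (480x640x3 uint8, red, green, blue), "vfov" (degrees; the focal length in pixels is half the picture's height over the tangent of half this angle, whatever the lens; pixels are square), "cx", "cy" (the principal point, pixels), "dist" ([k1, k2, p1, p2, k3] as OpenCV has them; the pictures are not rectified), "pose" (4x4, takes a point from camera to world coordinates). Camera axes: x right, y down, z forward; pixel columns grow to the right and rows downward; lengths in mm; the calibration is good to about 2 mm. A picture is of the moment at which its call begins. There is no depth.
- manip.sign_off(): hands the job in, once; it reports no verdict.
Trained networks look in a picture, given as the dict that the camera call returned (one of the last four; its "shot" number tells which), for a name from the list of things; names that differ only in an ending like _2 or _b are one class to them, and where a whole thing is asked for, a point or a joint stands for the part that bears it (a point fixed in the world has none). Each returns a list of dicts, best first, with "conf" (0 to 1); they miss things now and then, are a little off and sometimes report something else, mostly with a low value. They report only what shows in the picture. A call takes as long as a camera call.
- manip.find_in(target, picture): "rect" ([left, top, width, height] in pixels, round what is visible of it).
- manip.silhouettes(target, picture): "pixels" (480x640 bool, what is visible of it) and "rect" ([left, top, width, height] in pixels, round what is visible of it).
The state is a dict: "clock": time; "joints": joint angles; "qd": joint speeds; "effort": joint torques, N m; "eef_pos": TCP position; "eef_rot": TCP orientation; "wrist_force": force on the tool from outside, world axes, zero at the start; "moment": the same for the moment, N m; "finger_gap": finger opening in mm.
Only numpy, scipy, OpenCV 4.12 (cv2) and the standard library are available. Lean on these libraries where they do the work, as an engineer would, in place of code of your own. Each camera call takes 0.05 s, during which the arm holds its last target. There are 200 camera calls.

## Working session

There is one attempt and no reset: what is moved stays moved. The work goes in short steps, Python scripts to look and compute and a tool call to move; the robot and the scene stay as the last step left them, time stands still between calls to the robot, and variables do not carry over. Pictures are saved under pics/ and viewed, about 8 in all and at most 12, crops included, and the job is handed in when it is done.

Besides the shell and the picture viewer there is one more tool, called after "Call:" as name(argument=value, ...) on one line, values as JSON. send_rows: Moves the arm, as the interface text tells. Its arguments: {"type":"object","properties":{"series":{"type":"array"},"newtons":{"type":"number"}},"required":["series"]}

```bash
mkdir -p pics; ls; python3 - <<'E'
from cell import manip
import cv2,numpy as np
s=manip.read_state();print({k:np.round(v,3).tolist() for k,v in s.items()})
ims=[]
for n in ("top","side"):
    c=manip.camera(n);ims.append(c["img"]);cv2.imwrite(f"pics/{n}0.png",c["img"][:,:,::-1])
    print(n,c["vfov"],c["cx"],c["cy"],c["dist"],np.round(c["pose"],3).tolist())
    for t in ["tray","cover","knob_left","knob_right","slot","pin","pin_tip","bur_tray","rest","rest_tip","keeper_mid","tray_stop"]:
        try: print(t,[(np.round(d["rect"],1).tolist(),round(float(d["conf"]),2)) for d in manip.find_in(t,c)[:3]])
        except Exception as e: print(t,e)
E
```

```text
pics
{'clock': 0.0, 'joints': [-1.216, 0.3, 1.522, 0.0, 1.321, -0.067], 'qd': [0.0, -0.0, -0.002, -0.001, -0.001, 0.002], 'effort': [-0.001, -53.181, -35.274, 0.071, 0.024, -0.0], 'eef_pos': [225.062, -501.554, 212.865], 'eef_rot': [-3.14, -0.0, 0.422], 'wrist_force': [0.062, -0.802, -0.541], 'moment': [-0.031, -0.005, 0.014], 'finger_gap': 94.14}
top 56.21724589171072 324.9957159210119 241.28974724481904 [-0.06704851  0.          0.          0.          0.        ] [[-0.016, -0.989, 0.147, 455.081], [-1.0, 0.018, 0.01, -7.92], [-0.013, -0.147, -0.989, 1144.714], [0.0, 0.0, 0.0, 1.0]]
tray [([261.2, 229.1, 140.2, 92.2], 0.56), ([269.5, 251.2, 114.4, 35.2], 0.17)]
cover [([271.5, 247.7, 110.5, 36.4], 0.58)]
knob_left [([270.7, 246.5, 114.1, 34.8], 0.75)]
knob_right [([269.7, 248.5, 116.4, 34.4], 0.74)]
slot [([272.4, 249.7, 113.0, 36.9], 0.68)]
pin [([459.3, 270.7, 11.7, 40.3], 0.82)]
pin_tip [([457.8, 267.3, 12.6, 45.1], 0.61), ([263.6, 225.8, 133.6, 100.0], 0.58)]
bur_tray [([441.5, 257.8, 50.0, 63.1], 0.61)]
rest [([176.5, 281.4, 36.0, 23.9], 0.74)]
rest_tip [([261.6, 226.5, 135.5,
[... 237 characters left out ...]
        0.          0.        ] [[0.996, -0.057, 0.074, 532.95], [-0.093, -0.647, 0.757, -723.677], [0.005, -0.761, -0.649, 682.441], [0.0, 0.0, 0.0, 1.0]]
tray [([222.4, 198.5, 136.1, 146.4], 0.83)]
cover [([271.3, 197.8, 53.3, 110.0], 0.68)]
knob_left [([272.5, 196.7, 49.0, 110.7], 0.94)]
knob_right [([228.5, 424.3, 71.1, 23.6], 0.2)]
slot [([270.4, 201.5, 52.7, 105.8], 0.72)]
pin [([224.8, 422.9, 77.6, 25.2], 0.71)]
pin_tip [([225.2, 425.0, 77.0, 25.3], 0.97)]
bur_tray [([214.1, 386.3, 108.2, 93.3], 0.75)]
rest [([243.6, 151.9, 31.1, 39.6], 0.65)]
rest_tip [([244.4, 156.6, 31.9, 36.1], 0.61)]
keeper_mid [([222.1, 200.3, 134.1, 148.4], 0.59)]
tray_stop [([227.1, 196.1, 132.1, 149.4], 0.7)]
```

View pics/top0.png

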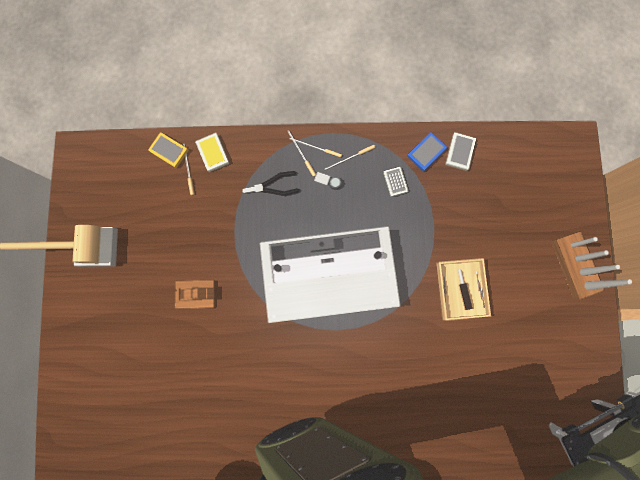

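View pics/side0.png

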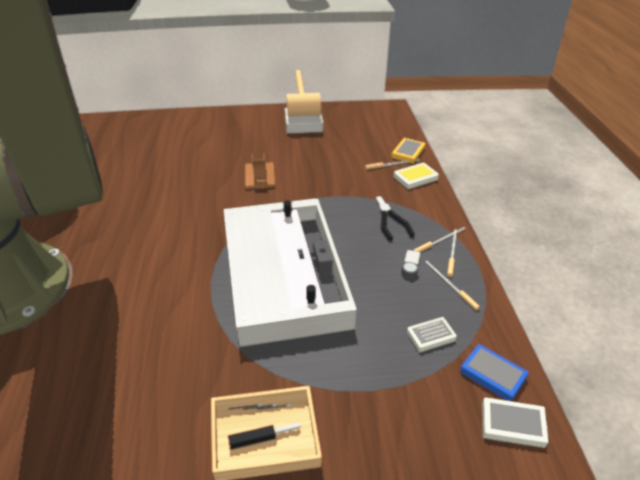

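```bash
cat > h.py <<'E'
from cell import manip
import cv2,numpy as np
def K(c):
    f=240/np.tan(np.radians(c["vfov"])/2);return np.array([[f,0,c["cx"]],[0,f,c["cy"]],[0,0,1.]])
def proj(c,P):
    T=np.linalg.inv(np.array(c["pose"]));r,_=cv2.Rodrigues(T[:3,:3])
    return cv2.projectPoints(np.array(P,float).reshape(-1,1,3),r,T[:3,3],K(c),np.array(c["dist"]))[0].reshape(-1,2)
def back(c,px,z):
    """pixels -> world points on plane z"""
    n=cv2.undistortPoints(np.array(px,float).reshape(-1,1,2),K(c),np.array(c["dist"])).reshape(-1,2)
    T=np.array(c["pose"]);d=np.c_[n,np.ones(len(n))]@T[:3,:3].T;o=T[:3,3]
    return o+d*((z-o[2])/d[:,2])[:,None]
def crop(c,x,y,w,h,k,fn):
    cv2.imwrite(fn,cv2.resize(c["img"][y:y+h,x:x+w,::-1],None,fx=k,fy=k,interpolation=cv2.INTER_CUBIC))
def st():
    s=manip.read_state();print("t",round(s["clock"],2),"pos",np.round(s["eef_pos"],1),"rot",np.round(s["eef_rot"],3),"F",np.round(s["wrist_force"],1),"gap",round(s["finger_gap"],1),"q",np.round(s["joints"],2))
E
python3 - <<'E'
from h import *
a=manip.camera("top");b=manip.camera("side")
crop(a,257,220,155,110,5,"pics/t1.png");crop(b,215,185,150,165,3.6,"pics/s1.png")
E
```

```text
(no output)
```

View pics/t1.png

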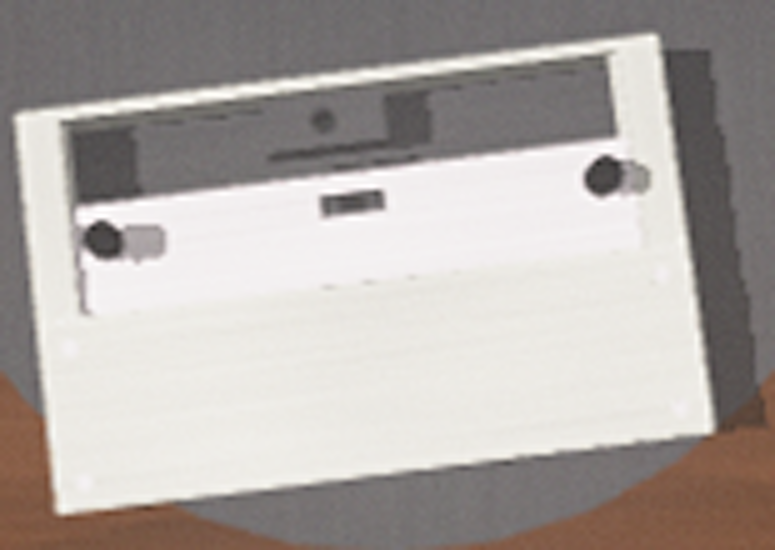

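View pics/s1.png

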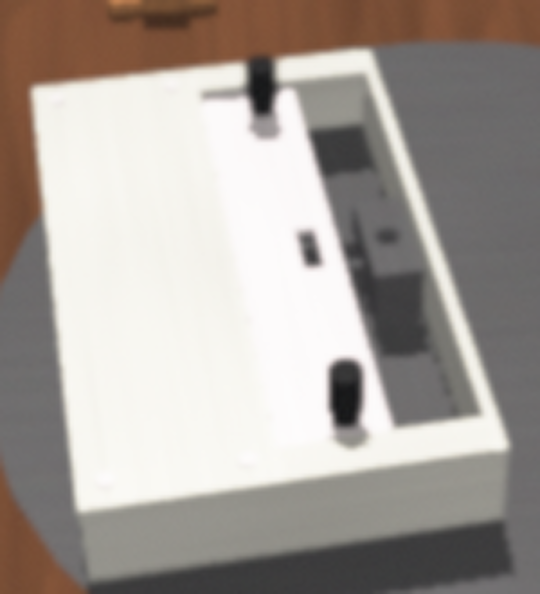

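```bash
cat > fit.py <<'E'
from h import *
from scipy.optimize import least_squares
a=manip.camera("top");b=manip.camera("side")
u=lambda p,x,y,k:(np.array(p,float)+.5)/k-.5+[x,y]
tc=u([(16,112),(657,36),(714,433),(60,515)],257,220,5)   # FL FR NR NL
sc=u([(371,52),(507,447),(78,512),(33,88)],215,185,3.6)
L=np.array([(98.5,160,50),(98.5,-160,50),(-98.5,-160,51),(-98.5,160,51)])
def W(p,P): 
    c,s=np.cos(p[2]),np.sin(p[2]);P=np.atleast_2d(P).astype(float);return np.c_[P[:,0]*c-P[:,1]*s+p[0],P[:,0]*s+P[:,1]*c+p[1],P[:,2]]
for n,cs in (("both",((a,tc),(b,sc))),("top",((a,tc),)),("side",((b,sc),))):
    r=least_squares(lambda p:np.concatenate([(proj(c,W(p,L))-q).ravel() for c,q in cs]),[500,0,.1]);print(n,np.round(r.x,3),np.round(r.fun,1))
    if n=="both":p=r.x
inv=lambda P:np.round((P[:,:2]-p[:2])@np.array([[np.cos(p[2]),-np.sin(p[2])],[np.sin(p[2]),np.cos(p[2])]]),1)
H=(u([(322,121)],257,220,5),u([(387,237)],215,185,3.6))
print("hole tray xy",inv(back(a,H[0],38.5)),inv(back(b,H[1],38.5)))
print("slot",inv(back(a,u([(353,202)],257,220,5),45)),inv(back(b,u([(309,248)],215,185,3.6),45)))
print("knobs L",inv(back(a,u([(104,240)],257,220,5),65)),inv(back(b,u([(261,87)],215,185,3.6),61)),"R",inv(back(a,u([(604,176)],257,220,5),65)),inv(back(b,u([(346,393)],215,185,3.6),61)))
print("lead edge", inv(back(a,u([(78,206),(612,138)],257,220,5),45)), inv(back(b,u([(296,92),(393,425)],215,185,3.6),45)))
A=cv2.resize(a["img"][252:327,435:500,::-1],None,fx=5,fy=5,interpolation=2);B=cv2.resize(a["img"][270:320,165:225,::-1],None,fx=5,fy=5,interpolation=2)
C=cv2.resize(b["img"][380:480,205:330,::-1],None,fx=3,fy=3,interpolation=2);D=cv2.resize(b["img"][145:200,235:285,::-1],None,fx=5,fy=5,interpolation=2)
M=np.zeros((600,800,3),np.uint8)
for I,(x,y) in ((A,(0,0)),(B,(0,330)),(C,(400,0)),(D,(400,310))):
    I=I[:600-y,:800-x] if not I is A else I[:330]; M[y:y+I.shape[0],x:x+I.shape[1]]=I
M[330:580,0:300]=B; cv2.imwrite("pics/m1.png",M)
E
python3 fit.py
```

```text
both [ 5.38028e+02 -5.80400e+00  1.05000e-01] [ 0.4  0.   0.6 -0.5  0.8 -0.2 -0.2 -0.3 -0.4 -0.8  0.2  0.1 -0.4 -0.8
 -0.3 -0.4]
top [ 5.37404e+02 -4.78800e+00  1.05000e-01] [-0.   0.3  0.2 -0.3  0.4  0.  -0.6 -0.1]
side [ 5.38373e+02 -6.93500e+00  1.05000e-01] [-0.1 -0.5  0.5  0.6 -0.2 -0.3 -0.2 -0.1]
hole tray xy [[77.3 11.4]] [[77.  7.]]
slot [[34.5  1.1]] [[34.  -0.9]]
knobs L [[ 28.8 122.8]] [[ 28.3 120.6]] R [[  29.9 -120.8]] [[  30.4 -122.1]]
lead edge [[  49.1  135.9]
 [  50.2 -129.7]] [[  50.1  133.5]
 [  50.9 -131.6]]
```

View pics/m1.png

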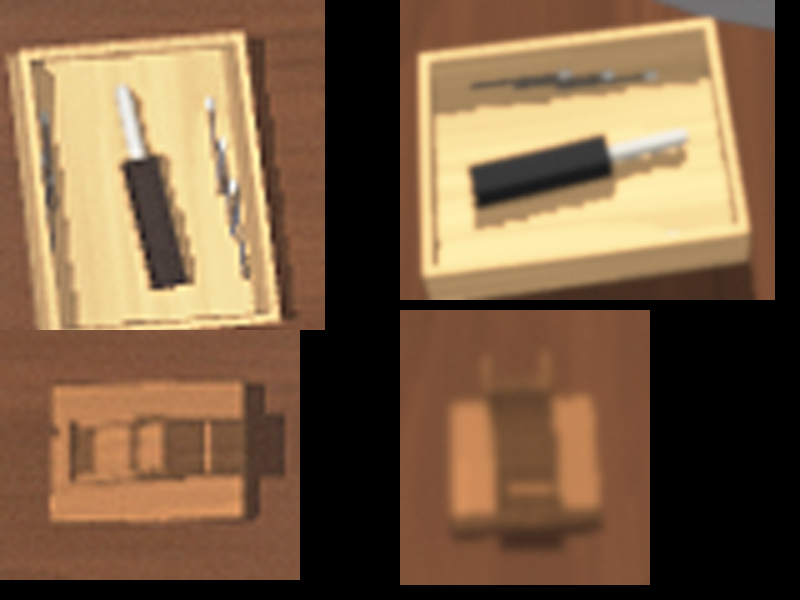

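```bash
cat >> h.py <<'E'
TR=np.array([538.,-5.8,.105])
def tw(x,y,z,p=TR):
    c,s=np.cos(p[2]),np.sin(p[2]);return np.array([x*c-y*s+p[0],x*s+y*c+p[1],z])
def tool(P,yaw=None,cur=None):
    """print row shift for world target from measured pose"""
    s=manip.read_state();e=np.array(s["eef_pos"]);r=s["eef_rot"];R=cv2.Rodrigues(np.array([0,0,r[2]]))[0]@cv2.Rodrigues(np.array([0,r[1],0.]))[0]@cv2.Rodrigues(np.array([r[0],0.,0]))[0]
    print(np.round(R.T@(np.array(P)-e),1),"roll",None if yaw is None else round(np.degrees((r[2]-yaw+np.pi/2)%np.pi-np.pi/2),2))
def trayxy(P=None):
    s=manip.read_state();e=np.array(s["eef_pos"]) if P is None else np.array(P);d=e[:2]-TR[:2];c,q=np.cos(TR[2]),np.sin(TR[2])
    print("tray",np.round([d[0]*c+d[1]*q,-d[0]*q+d[1]*c,e[2]],1))
E
python3 - <<'E'
from h import *
st();tool(tw(3,-122,120),.105)
# pin and rest
a=manip.camera("top");b=manip.camera("side")
u=lambda p,x,y,k:(np.array(p,float)+.5)/k-.5+[x,y]
top=u([(123,87),(141,158),(171,287)],435,252,5);s=lambda p:u(np.array(p)-[400,0],205,380,3)
sd=s([(688,136),(608,157),(473,186)])
print("pin tip,mid,end  top",np.round(back(a,top,[12,14,19][0]),0).tolist(),np.round(back(a,top[1:],20),1).tolist(),"side",np.round(back(b,sd,12),1).tolist())
print("bur corners (z28) top", np.round(back(a,u([(20,48),(245,34),(280,318)],435,252,5),28),0).tolist(),"side",np.round(back(b,s([(420,55),(713,20),(748,235),(425,275)]),28),0).tolist())
print("rest base corners z10",np.round(back(a,u([(50,55),(243,50),(247,187),(52,190)],165,270,5),10),0).tolist())
E
```

```text
t 1.5 pos [ 225.2 -501.8  213.4] rot [-3.142 -0.     0.422] F [-1.1 -0.2  0.2] gap 93.7 q [-1.22  0.3   1.52  0.    1.32 -0.07]
[ 453.3 -207.6   93.5] roll 18.15
pin tip,mid,end  top [[547.0, -335.0, 12.0], [511.0, -342.0, 12.0], [446.0, -353.0, 12.0]] [[510.2, -339.4, 20.0], [445.9, -350.9, 20.0]] side [[548.5, -336.0, 12.0], [510.1, -343.8, 12.0], [446.8, -353.7, 12.0]]
bur corners (z28) top [[566.0, -279.0, 28.0], [571.0, -393.0, 28.0], [430.0, -402.0, 28.0]] side [[421.0, -291.0, 28.0], [565.0, -282.0, 28.0], [571.0, -397.0, 28.0], [429.0, -404.0, 28.0]]
rest base corners z10 [[530.0, 389.0, 10.0], [531.0, 290.0, 10.0], [462.0, 286.0, 10.0], [461.0, 386.0, 10.0]]
```

Call:
send_rows(series=[[[0,453,-208,60,18.15],[0,453,-208,60,18.15],[0,453,-208,60,18.15],[0,453,-208,60,18.15],[0,453,-208,60,18.15],[0,453,-208,60,18.15],[0,453,-208,60,18.15],[0,453,-208,60,18.15],[0,453,-208,60,18.15],[0,453,-208,60,18.15]]], newtons=20)

```text
clock: 2.6
eef_pos: [548.8, -131.2, 154.4]
eef_rot: [3.141, -0.0, 0.105]
wrist_force: [0.2, -0.4, 0.1]
finger_gap: 17.2
```

```bash
python3 -c "
from h import *
st();trayxy();tool(tw(3,-122,63),.105)"
```

```text
t 2.6 pos [ 548.8 -131.2  154.4] rot [ 3.141 -0.     0.105] F [ 0.2 -0.4  0.1] gap 17.2 q [-0.3   0.38  1.55 -0.    1.21  1.17]
tray [  -2.4 -125.8  154.4]
[ 5.4 -3.8 91.4] roll 0.0
```

Call:
send_rows(series=[[[0,4,-3,45,0],[0,4,-3,85,0],[0,4,-3,91,0],[0,4,-3,91,0],[0,7,-3,91,0],[0,10,-3,91,0]]])

```text
clock: 3.2
eef_pos: [558.5, -129.5, 65.8]
eef_rot: [3.14, -0.003, 0.104]
wrist_force: [-0.3, -1.0, 0.3]
finger_gap: 0.4
```

```bash
python3 -c "
from h import *
st();trayxy()"
```

```text
t 3.2 pos [ 558.5 -129.5   65.8] rot [ 3.14e+00 -3.00e-03  1.04e-01] F [-0.3 -1.   0.3] gap 0.4 q [-0.29  0.51  1.6   0.    1.03  1.17]
tray [   7.4 -125.2   65.8]
```

Call:
send_rows(series=[[[0,2,-3,2,0],[0,4,-3,2,0],[0,6,-3,2,0],[0,8,-3,2,0],[0,10,-3,2,0],[0,10,-3,2,0]]])

```text
clock: 3.8
eef_pos: [567.1, -124.9, 61.5]
eef_rot: [3.142, -0.0, 0.105]
wrist_force: [-1.7, -0.7, 0.4]
finger_gap: 0.4
```

```bash
python3 -c "
from h import *
st();trayxy()"
```

```text
t 3.8 pos [ 567.1 -124.9   61.5] rot [ 3.142 -0.     0.105] F [-1.7 -0.7  0.4] gap 0.4 q [-0.28  0.53  1.57  0.    1.04  1.19]
tray [  16.5 -121.5   61.5]
```

Call:
send_rows(series=[[[0,2,0,0,0],[0,4,0,0,0],[0,6,0,0,0]]])

```text
clock: 4.1
eef_pos: [571.3, -123.8, 61.3]
eef_rot: [-3.14, 0.005, 0.105]
wrist_force: [-21.5, 5.0, 15.8]
finger_gap: 0.6
```

```bash
python3 - <<'E'
from h import *
st();trayxy()
b=manip.camera("side");a=manip.camera("top")
I=cv2.resize(b["img"][185:350,215:365,::-1],None,fx=3.4,fy=3.4,interpolation=2)
J=cv2.resize(a["img"][225:290,255:410,::-1],None,fx=3,fy=3,interpolation=2)[:, :]
cv2.imwrite("pics/p6.png",I)
E
```

```text
t 4.1 pos [ 571.3 -123.8   61.3] rot [-3.14   0.005  0.105] F [-21.5   5.   15.8] gap 0.6 q [-0.28  0.54  1.56 -0.    1.05  1.19]
tray [  20.7 -120.8   61.3]
```

View pics/p6.png

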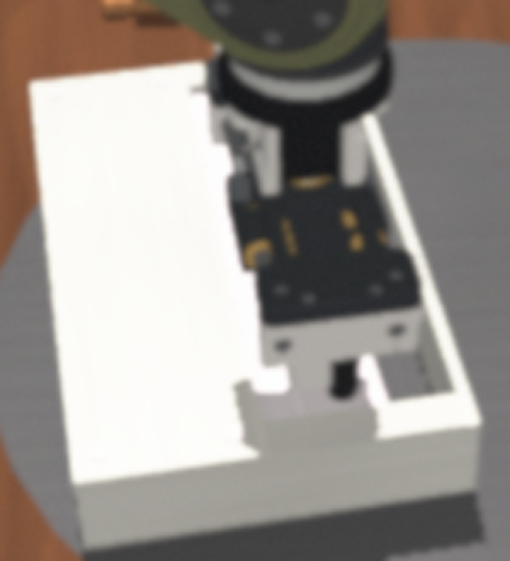

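Call:
send_rows(series=[[[0,0,0,-2,0],[0,0,0,-2,0]]])

```text
clock: 4.4
eef_pos: [572.7, -124.0, 63.2]
eef_rot: [-3.141, 0.001, 0.105]
wrist_force: [-5.0, 2.2, 1.5]
finger_gap: 0.5
```

```bash
python3 - <<'E'
from h import *
st();trayxy()
b=manip.camera("side");k=manip.find_in("knob_right",b)[:2];print(k)
E
```

```text
t 4.4 pos [ 572.7 -124.    63.2] rot [-3.141e+00  1.000e-03  1.050e-01] F [-5.   2.2  1.5] gap 0.5 q [-0.28  0.54  1.55  0.    1.05  1.19]
tray [  22.1 -121.2   63.2]
[{'rect': [270.1, 210.6, 62.3, 96.9], 'conf': 0.57}]
```

Call:
send_rows(series=[[[0,-12,-10,0,0],[0,-12,-60,0,0],[0,-12,-110,0,0],[0,-12,-160,0,0],[0,-12,-210,0,0],[0,-12,-242,0,0],[0,-12,-242,0,0],[0,-9,-242,0,0],[0,-6,-242,0,0],[0,-4,-242,0,0]]])

```text
clock: 5.5
eef_pos: [544.1, 114.8, 63.4]
eef_rot: [3.141, 0.0, 0.103]
wrist_force: [-3.4, -0.8, 2.3]
finger_gap: 0.2
```

Call:
send_rows(series=[[[0,1,0,0,0],[0,2,0,0,0],[0,3,0,0,0],[0,4,0,0,0],[0,5,0,0,0]]])

```text
clock: 6.0
eef_pos: [548.6, 116.4, 63.4]
eef_rot: [-3.142, 0.0, 0.105]
wrist_force: [-1.7, -1.6, 0.3]
finger_gap: 0.5
```

```bash
python3 -c "
from h import *
st();trayxy()"
```

```text
t 6.0 pos [548.6 116.4  63.4] rot [-3.142  0.     0.105] F [-1.7 -1.6  0.3] gap 0.5 q [0.14 0.49 1.63 0.   1.02 1.61]
tray [ 23.4 120.5  63.4]
```

Call:
send_rows(series=[[[0,2,0,0,0],[0,4,0,0,0],[0,6,0,0,0],[0,7,0,0,0]]])

```text
clock: 6.4
eef_pos: [554.9, 116.9, 63.4]
eef_rot: [3.141, 0.002, 0.105]
wrist_force: [-10.1, -5.6, 5.7]
finger_gap: 0.4
```

```bash
python3 - <<'E'
from h import *
st();trayxy()
b=manip.camera("side");a=manip.camera("top")
I=cv2.resize(b["img"][185:350,215:365,::-1],None,fx=3.4,fy=3.4,interpolation=2)
J=cv2.resize(a["img"][225:330,255:412,::-1],None,fx=1.8,fy=1.8,interpolation=2)
M=np.zeros((600,800,3),np.uint8);M[:I.shape[0],:I.shape[1]]=I;M[:J.shape[0],512:512+J.shape[1]]=J
cv2.imwrite("pics/p7.png",M)
E
```

```text
t 6.4 pos [554.9 116.9  63.4] rot [3.141e+00 2.000e-03 1.050e-01] F [-10.1  -5.6   5.7] gap 0.4 q [ 0.14  0.5   1.61 -0.    1.03  1.61]
tray [ 29.7 120.2  63.4]
```

View pics/p7.png

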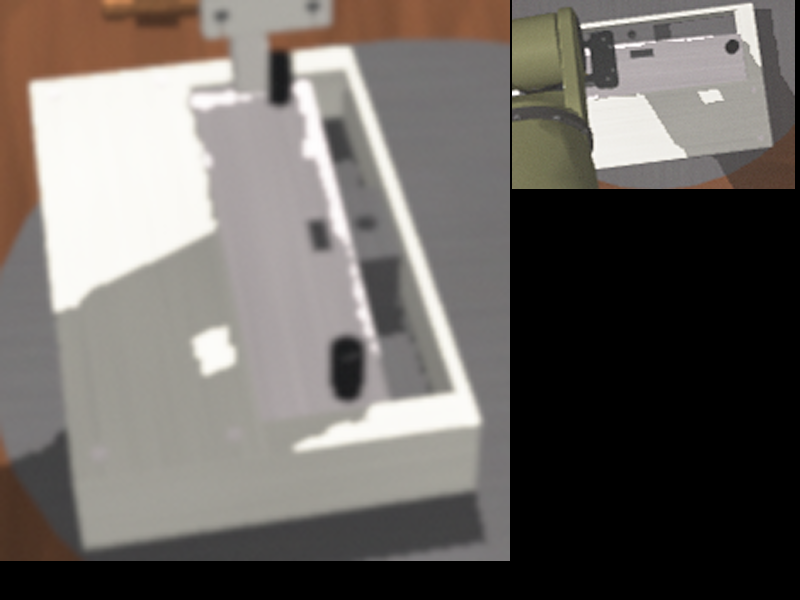

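```bash
cat >> h.py <<'E'
def inv(P):
    return np.round((P[:,:2]-TR[:2])@np.array([[np.cos(TR[2]),-np.sin(TR[2])],[np.sin(TR[2]),np.cos(TR[2])]]),1)
E
python3 - <<'E'
from h import *
b=manip.camera("side")
u=lambda p,x,y,k:(np.array(p,float)+.5)/k-.5+[x,y]
print(inv(back(b,u([(280,78),(347,369)],215,185,3.4),61)),inv(back(b,u([(310,82),(390,400)],215,185,3.4),45)))
E
```

```text
[[  48.5  120.9]
 [  40.5 -122.6]] [[  69.1  134.8]
 [  60.3 -132.4]]
```

Call:
send_rows(series=[[[0,-12,10,0,0],[0,-12,60,0,0],[0,-12,110,0,0],[0,-12,160,0,0],[0,-12,210,0,0],[0,-12,242,0,0],[0,-12,242,0,0],[0,-9,242,0,0],[0,-6,242,0,0],[0,-4,242,0,0]]])

```text
clock: 7.55
eef_pos: [577.1, -122.6, 63.4]
eef_rot: [-3.141, 0.0, 0.107]
wrist_force: [-2.3, 0.1, -0.6]
finger_gap: 0.6
```

Call:
send_rows(series=[[[0,2,0,0,0],[0,4,0,0,0],[0,6,0,0,0],[0,8,0,0,0],[0,9,0,0,0]]])

```text
clock: 8.05
eef_pos: [586.0, -122.8, 63.4]
eef_rot: [-3.142, 0.0, 0.105]
wrist_force: [-1.9, -0.3, 0.3]
finger_gap: 0.6
```

```bash
python3 -c "
from h import *
st();trayxy()"
```

```text
t 8.05 pos [ 586.  -122.8   63.4] rot [-3.142  0.     0.105] F [-1.9 -0.3  0.3] gap 0.6 q [-0.27  0.56  1.52  0.    1.06  1.2 ]
tray [  35.5 -121.4   63.4]
```

Call:
send_rows(series=[[[0,2,0,0,0],[0,-14,-5,0,0],[0,-14,-55,0,0],[0,-14,-105,0,0],[0,-14,-155,0,0],[0,-14,-205,0,0],[0,-14,-242,0,0],[0,-14,-242,0,0],[0,-9,-242,0,0],[0,-6,-242,0,0]]])

```text
clock: 9.05
eef_pos: [555.4, 116.2, 63.6]
eef_rot: [3.141, -0.001, 0.104]
wrist_force: [-0.2, 0.1, 0.6]
finger_gap: 0.6
```

Call:
send_rows(series=[[[0,2,0,0,0],[0,4,0,0,0],[0,6,0,0,0],[0,8,0,0,0],[0,10,0,0,0],[0,12,0,0,0],[0,14,0,0,0]]])

```text
clock: 9.75
eef_pos: [568.0, 118.3, 63.4]
eef_rot: [3.141, 0.002, 0.105]
wrist_force: [-13.0, -5.7, 8.3]
finger_gap: 0.4
```

```bash
python3 - <<'E'
from h import *
st();trayxy()
b=manip.camera("side")
for s in manip.silhouettes("knob_right",b)[:2]: print(s["conf"],s["rect"],s["pixels"].sum())
g=b["img"].max(2)[185:350,215:365]
n,l,S,C=cv2.connectedComponentsWithStats((g<45).astype(np.uint8))
for i in range(1,n):
    if 60<S[i,4]<700: c=C[i]+[215,185]; print(S[i],np.round(c,1),inv(back(b,[c],61)))
E
```

```text
t 9.75 pos [568.  118.3  63.4] rot [3.141e+00 2.000e-03 1.050e-01] F [-13.   -5.7   8.3] gap 0.4 q [ 0.14  0.53  1.57 -0.    1.04  1.61]
tray [ 42.9 120.3  63.4]
0.64 [275.7, 198.3, 64.3, 108.0] 4355
0.37 [244.2, 155.7, 34.4, 35.5] 901
[108  99   7  16  89] [325.7 291.9] [[  55.9 -122.6]]
```

Call:
send_rows(series=[[[0,-14,5,0,0],[0,-14,55,0,0],[0,-14,105,0,0],[0,-14,155,0,0],[0,-14,205,0,0],[0,-14,242,0,0],[0,-14,242,0,0],[0,-9,242,0,0],[0,-6,242,0,0]]])

```text
clock: 10.75
eef_pos: [588.5, -121.7, 63.5]
eef_rot: [-3.142, -0.0, 0.106]
wrist_force: [-1.9, -0.6, 0.1]
finger_gap: 0.5
```

Call:
send_rows(series=[[[0,2,0,0,0],[0,4,0,0,0],[0,6,0,0,0],[0,8,0,0,0],[0,10,0,0,0],[0,12,0,0,0],[0,14,0,0,0]]])

```text
clock: 11.45
eef_pos: [601.2, -121.1, 63.4]
eef_rot: [-3.141, 0.002, 0.105]
wrist_force: [-12.9, 2.6, 7.5]
finger_gap: 0.3
```

```bash
python3 -c "
from h import *
st();trayxy()"
```

```text
t 11.45 pos [ 601.2 -121.1   63.4] rot [-3.141e+00  2.000e-03  1.050e-01] F [-12.9   2.6   7.5] gap 0.3 q [-0.26  0.59  1.47 -0.    1.08  1.21]
tray [  50.8 -121.2   63.4]
```

Call:
send_rows(series=[[[0,-15,-5,0,0],[0,-15,-55,0,0],[0,-15,-105,0,0],[0,-15,-155,0,0],[0,-15,-205,0,0],[0,-15,-242,0,0],[0,-15,-242,0,0],[0,-11,-242,0,0],[0,-8,-242,0,0]]])

```text
clock: 12.35
eef_pos: [569.2, 117.7, 63.6]
eef_rot: [3.142, -0.001, 0.104]
wrist_force: [-3.7, 1.5, 0.9]
finger_gap: 0.7
```

Call:
send_rows(series=[[[0,2,0,0,0],[0,4,0,0,0],[0,6,0,0,0],[0,8,0,0,0],[0,10,0,0,0],[0,11,0,0,0],[0,11,0,0,0]]])

```text
clock: 13.05
eef_pos: [579.0, 119.6, 63.4]
eef_rot: [3.141, 0.001, 0.105]
wrist_force: [-7.0, -3.5, 5.1]
finger_gap: 0.6
```

```bash
python3 -c "
from h import *
st();trayxy()"
```

```text
t 13.05 pos [579.  119.6  63.4] rot [3.141e+00 1.000e-03 1.050e-01] F [-7.  -3.5  5.1] gap 0.6 q [ 0.14  0.55  1.54 -0.    1.06  1.61]
tray [ 53.9 120.4  63.4]
```

Near home; press on a little to feel the stop.

Call:
send_rows(series=[[[0,1,0,0,0],[0,2,0,0,0],[0,2,0,0,0]]])

```text
clock: 13.35
eef_pos: [579.5, 119.6, 63.4]
eef_rot: [3.141, 0.006, 0.105]
wrist_force: [-20.2, -5.1, 14.9]
finger_gap: 0.6
```

```bash
python3 -c "
from h import *
st();trayxy()"
```

```text
t 13.35 pos [579.5 119.6  63.4] rot [3.141 0.006 0.105] F [-20.2  -5.1  14.9] gap 0.6 q [ 0.14  0.55  1.53 -0.    1.06  1.61]
tray [ 54.4 120.4  63.4]
```

Call:
send_rows(series=[[[0,-12,5,0,0],[0,-12,55,0,0],[0,-12,105,0,0],[0,-12,155,0,0],[0,-12,205,0,0],[0,-12,242,0,0],[0,-12,242,0,0],[0,-9,242,0,0],[0,-6,242,0,0]]])

```text
clock: 14.25
eef_pos: [601.1, -120.3, 63.4]
eef_rot: [-3.141, -0.0, 0.106]
wrist_force: [-0.3, -0.1, -0.1]
finger_gap: 0.5
```

Call:
send_rows(series=[[[0,2,0,0,0],[0,4,0,0,0],[0,5,0,0,0],[0,6,0,0,0],[0,7,0,0,0]]])

```text
clock: 14.75
eef_pos: [605.6, -119.9, 63.3]
eef_rot: [-3.14, 0.006, 0.106]
wrist_force: [-25.6, 1.5, 15.9]
finger_gap: 1.0
```

```bash
python3 -c "
from h import *
st();trayxy()"
```

```text
t 14.75 pos [ 605.6 -119.9   63.3] rot [-3.14   0.006  0.106] F [-25.6   1.5  15.9] gap 1.0 q [-0.25  0.6   1.45 -0.    1.09  1.21]
tray [  55.3 -120.5   63.3]
```

Call:
send_rows(series=[[[0,-12,-5,0,0],[0,-12,-55,0,0],[0,-12,-105,0,0],[0,-12,-155,0,0],[0,-12,-205,0,0],[0,-12,-242,0,0],[0,-12,-242,0,0],[0,-8,-242,0,0],[0,-5,-242,0,0]]])

```text
clock: 15.65
eef_pos: [578.0, 118.8, 63.6]
eef_rot: [3.142, -0.0, 0.104]
wrist_force: [0.4, -0.2, 0.6]
finger_gap: 0.5
```

Call:
send_rows(series=[[[0,2,0,0,0],[0,3,0,0,0],[0,4,0,0,0],[0,5,0,0,0],[0,5,0,0,0]]])

```text
clock: 16.15
eef_pos: [579.7, 118.8, 63.4]
eef_rot: [3.141, 0.008, 0.104]
wrist_force: [-26.2, -2.5, 18.8]
finger_gap: 0.7
```

```bash
python3 -c "
from h import *
st();trayxy()"
```

```text
t 16.15 pos [579.7 118.8  63.4] rot [3.141 0.008 0.104] F [-26.2  -2.5  18.8] gap 0.7 q [0.14 0.55 1.53 0.   1.06 1.61]
tray [ 54.6 119.5  63.4]
```

Call:
send_rows(series=[[[0,-15,0,-10,0],[0,-20,0,-60,0],[0,-20,0,-77,0]]])

```text
clock: 16.45
eef_pos: [563.5, 117.1, 144.4]
eef_rot: [-3.141, -0.004, 0.104]
wrist_force: [0.8, 1.0, -0.3]
finger_gap: 0.5
```

```bash
python3 -c "
from h import *
st();tool([455,-351.5,110],.171)"
```

```text
t 16.45 pos [563.5 117.1 144.4] rot [-3.141 -0.004  0.104] F [ 0.8  1.  -0.3] gap 0.5 q [ 0.14  0.42  1.53 -0.    1.19  1.61]
[-156.5  454.8   33.7] roll -3.87
```

Call:
send_rows(series=[[[0.35,-156,455,34,-3.9],[0.35,-156,455,34,-3.9],[0.35,-156,455,34,-3.9],[0.35,-156,455,34,-3.9],[0.35,-156,455,34,-3.9],[0.35,-156,455,34,-3.9],[0.35,-156,455,34,-3.9],[0.35,-156,455,34,-3.9],[0.35,-156,455,34,-3.9],[0.35,-156,455,34,-3.9]]])

```text
clock: 17.45
eef_pos: [453.2, -354.8, 106.2]
eef_rot: [3.141, 0.0, 0.17]
wrist_force: [0.7, 0.4, -0.2]
finger_gap: 32.8
```

Call:
send_rows(series=[[[0.35,0,0,0,0],[0.35,0,0,0,0]]])

```text
clock: 17.65
eef_pos: [454.4, -351.7, 106.2]
eef_rot: [-3.141, 0.0, 0.171]
wrist_force: [0.4, 0.4, 0.8]
finger_gap: 32.9
```

```bash
python3 - <<'E'
from h import *
st();tool([455,-351.5,14],.171)
b=manip.camera("side");a=manip.camera("top")
I=cv2.resize(b["img"][185:480,205:365,::-1],None,fx=2,fy=2,interpolation=2)
J=cv2.resize(a["img"][220:330,255:400,::-1],None,fx=3.2,fy=3.2,interpolation=2)
M=np.zeros((600,800,3),np.uint8);M[:I.shape[0],:I.shape[1]]=I;M[:J.shape[0],330:330+J.shape[1]]=J
cv2.imwrite("pics/p8.png",M)
E
```

```text
t 17.65 pos [ 454.4 -351.7  106.2] rot [-3.141  0.     0.171] F [0.4 0.4 0.8] gap 32.9 q [-0.72  0.46  1.56  0.    1.12  0.68]
[ 0.7 -0.1 92.2] roll -0.02
```

View pics/p8.png

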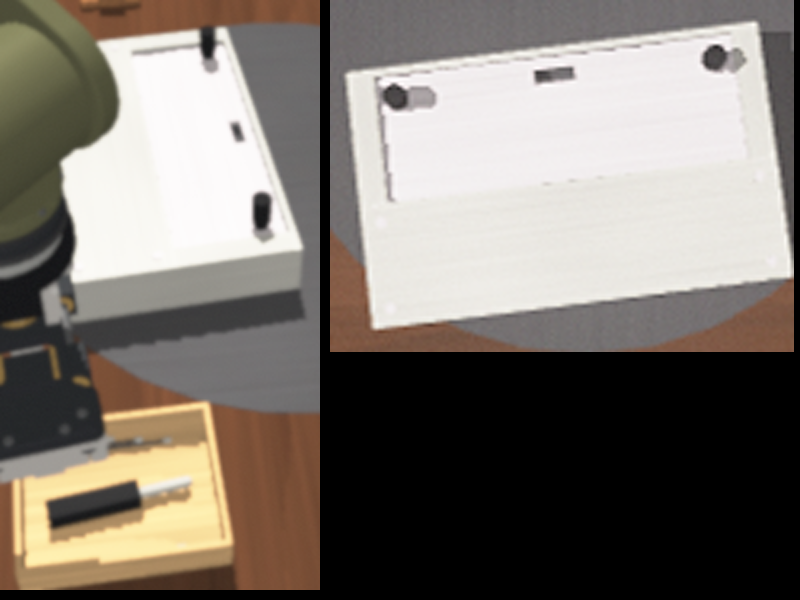

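Call:
send_rows(series=[[[0.35,0.5,0,45,0],[0.35,0.5,0,80,0],[0.35,0.5,0,92,0],[0.35,0.5,0,92,0],[0,0.5,0,92,0],[0,0.5,0,92,0],[0,0.5,0,92,0],[0,0.5,0,92,0]]], newtons=3)

```text
clock: 18.55
eef_pos: [456.0, -350.9, 15.3]
eef_rot: [3.141, -0.001, 0.173]
wrist_force: [0.5, 0.8, 5.0]
finger_gap: 16.2
```

Call:
send_rows(series=[[[0,0,0,-20,0],[0,0,0,-40,0],[0,0,0,-70,0],[0,0,0,-100,0],[0,0,0,-130,0],[0,0,0,-130,0]]])

```text
clock: 19.15
eef_pos: [456.7, -351.9, 148.7]
eef_rot: [3.136, -0.004, 0.173]
wrist_force: [0.7, 0.5, -0.6]
finger_gap: 15.9
```

```bash
python3 - <<'E'
from h import *
st()
b=manip.camera("side");a=manip.camera("top")
print([(np.round(d["rect"],1),d["conf"]) for d in manip.find_in("pin",b)[:2]])
cv2.imwrite("pics/p9.png",cv2.resize(b["img"][230:480,140:400,::-1],None,fx=2.3,fy=2.3,interpolation=2))
E
```

```text
t 19.15 pos [ 456.7 -351.9  148.7] rot [ 3.136 -0.004  0.173] F [ 0.7  0.5 -0.6] gap 15.9 q [-0.72  0.41  1.52 -0.    1.2   0.68]
[(array([254.7, 370.8,  47.7,  15.6]), 0.73)]
```

View pics/p9.png

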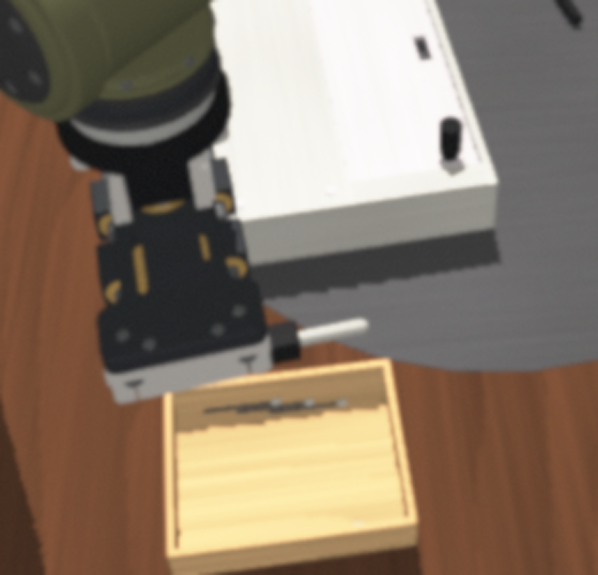

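```bash
python3 -c "
from h import *
st();tool(tw(-204,-100,130),.105)"
```

```text
t 19.3 pos [ 455.2 -350.6  143.7] rot [-3.141e+00  1.000e-03  1.730e-01] F [ 0.3  0.3 -0.8] gap 16.2 q [-0.72  0.42  1.53 -0.    1.2   0.68]
[ -69.4 -239.4   13.9] roll 3.9
```

Call:
send_rows(series=[[[0,-69,-40,14,3.9],[0,-69,-80,14,3.9],[0,-69,-120,14,3.9],[0,-69,-160,14,3.9],[0,-69,-200,14,3.9],[0,-69,-239,14,3.9],[0,-69,-239,50,3.9],[0,-69,-239,90,3.9],[0,-69,-239,118,3.9],[0,-69,-239,118,3.9]]], newtons=5)

```text
clock: 20.3
eef_pos: [343.9, -126.0, 23.3]
eef_rot: [-3.138, 0.007, 0.105]
wrist_force: [-0.4, -0.2, 0.6]
finger_gap: 15.8
```

```bash
python3 - <<'E'
from h import *
st();trayxy()
b=manip.camera("side")
print([(np.round(d["rect"],1),d["conf"]) for d in manip.find_in("pin",b)[:2]])
cv2.imwrite("pics/p10.png",cv2.resize(b["img"][230:400,100:360,::-1],None,fx=2.5,fy=2.5,interpolation=2))
E
```

```text
t 20.3 pos [ 343.9 -126.    23.3] rot [-3.138  0.007  0.105] F [-0.4 -0.2  0.6] gap 15.8 q [-0.45  0.2   2.17 -0.    0.77  1.01]
tray [-205.6  -99.2   23.3]
[(array([179.3, 312.8,  48.4,  10.4]), 0.62)]
```

View pics/p10.png

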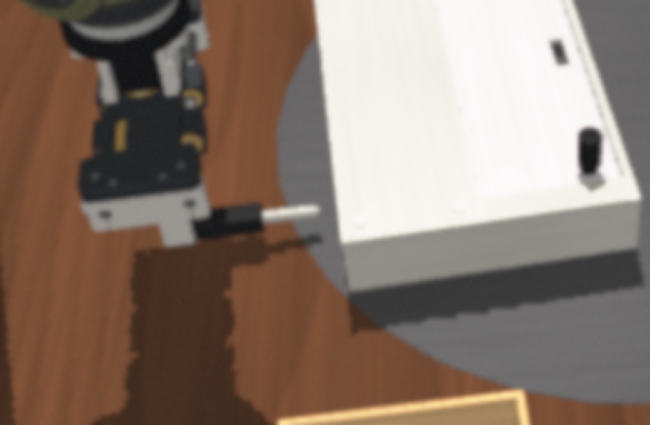

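Call:
send_rows(series=[[[0,8,0,0,0],[0,12,0,0,0],[0,14,0,0,0],[0,15,0,-6,0],[0,16,0,-13,0],[0,18,0,-22,0],[0,20,0,-31,0],[0,24,0,-40,0],[0,28,0,-47,0],[0,28,0,-47,0]]])

```text
clock: 21.4
eef_pos: [375.2, -124.5, 74.5]
eef_rot: [3.141, -0.002, 0.105]
wrist_force: [-0.5, 0.7, 0.1]
finger_gap: 16.2
```

```bash
python3 - <<'E'
from h import *
st();trayxy()
b=manip.camera("side")
print([(np.round(d["rect"],1),d["conf"]) for d in manip.find_in("pin",b)[:2]])
cv2.imwrite("pics/p11.png",cv2.resize(b["img"][230:400,100:360,::-1],None,fx=2.5,fy=2.5,interpolation=2))
E
```

```text
t 21.4 pos [ 375.2 -124.5   74.5] rot [ 3.141e+00 -2.000e-03  1.050e-01] F [-0.5  0.7  0.1] gap 16.2 q [-0.41  0.15  2.08  0.    0.92  1.05]
tray [-174.3 -101.    74.5]
[(array([175.9, 295.2,  61.3,  16. ]), 0.78), (array([242.8, 156.9,  30.3,  35.3]), 0.28)]
```

View pics/p11.png

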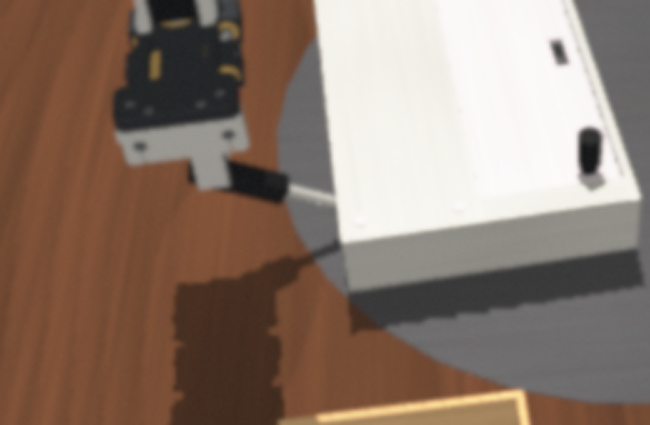

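Call:
send_rows(series=[[[0,6,0,-5,0],[0,12,0,-12,0],[0,18,0,-18,0],[0,24,0,-23,0],[0,30,0,-27,0],[0,37,0,-30,0],[0,44,0,-33,0],[0,52,0,-35,0],[0,60,0,-36,0],[0,66,0,-36,0]]])

```text
clock: 22.5
eef_pos: [440.6, -117.3, 109.5]
eef_rot: [-3.142, -0.0, 0.105]
wrist_force: [-1.0, -0.8, -0.3]
finger_gap: 15.9
```

```bash
cat > pin.py <<'E'
from h import *
import sys
st();trayxy()
for n in ("side","top"):
    c=manip.camera(n)
    for d in manip.silhouettes("pin",c)[:2]:
        ys,xs=np.nonzero(d["pixels"]);P=np.c_[xs,ys].astype(float);m=P.mean(0);w,v=np.linalg.eigh(np.cov((P-m).T));t=(P-m)@v[:,1]
        lo,hi=[P[np.abs(t-q)<=1.5].mean(0) for q in (t.min()+1,t.max()-1)]
        lo,hi=(lo,hi) if lo[1]<hi[1] else (hi,lo)
        print(n,round(d["conf"],2),"ends upper",np.round(lo,1),"lower",np.round(hi,1),"w",np.round(np.sqrt(w),1))
    e=np.array(manip.read_state()["eef_pos"])
    print(n,"vertical below TCP predicted px: TCP",np.round(proj(c,[e])[0],1),"-40",np.round(proj(c,[e-[0,0,40]])[0],1),"-87",np.round(proj(c,[e-[0,0,87]])[0],1))
E
python3 pin.py
```

```text
t 22.5 pos [ 440.6 -117.3  109.5] rot [-3.142 -0.     0.105] F [-1.  -0.8 -0.3] gap 15.9 q [-0.34  0.22  1.89  0.    1.04  1.13]
tray [-108.5 -100.7  109.5]
side 0.61 ends upper [212.6 271.2] lower [232.8 311.7] w [ 2.9 11.5]
side vertical below TCP predicted px: TCP [222.9 275.2] -40 [225.7 292.7] -87 [228.8 311.8]
top 0.22 ends upper [381.2 249.5] lower [272.4 265. ] w [11.2 32.4]
top vertical below TCP predicted px: TCP [379.  313.9] -40 [377.2 313.7] -87 [375.2 313.5]
```

Call:
send_rows(series=[[[0,3,0,0,0],[0,6,0,0,0],[0,8,0,0,0],[0,8,0,0,0]]])

```text
clock: 23.1
eef_pos: [448.0, -116.6, 109.5]
eef_rot: [-3.142, -0.0, 0.105]
wrist_force: [0.1, 0.5, -0.3]
finger_gap: 15.9
```

```bash
python3 pin.py
```

```text
t 23.1 pos [ 448.  -116.6  109.5] rot [-3.142 -0.     0.105] F [ 0.1  0.5 -0.3] gap 15.9 q [-0.33  0.23  1.87  0.    1.04  1.13]
tray [-101.1 -100.7  109.5]
side 0.73 ends upper [217.9 272.5] lower [232.5 311. ] w [ 2.5 10.3]
side 0.31 ends upper [245.4 207.3] lower [348.3 328.7] w [30.3 41. ]
side vertical below TCP predicted px: TCP [227.5 274.5] -40 [230.2 292. ] -87 [233.1 311.2]
top vertical below TCP predicted px: TCP [378.6 310.4] -40 [376.8 310.3] -87 [374.9 310.2]
```

```bash
python3 - <<'E'
from h import *
b=manip.camera("side");m=manip.silhouettes("pin",b)[0]["pixels"];g=b["img"].max(2)
e=np.array(manip.read_state()["eef_pos"])
for y in range(272,316,2):
    z=np.interp(y,*zip(*[(proj(b,[e-[0,0,d]])[0][1],d) for d in range(-20,100,5)]));vx=proj(b,[e-[0,0,z]])[0][0]
    xs=np.nonzero(m[y])[0];print(y,"below",round(z),"vert x",round(vx,1),"mask",(xs.min(),xs.max()) if len(xs) else None,g[y,214:250:1].tolist())
E
```

```text
272 below -6 vert x 227.1 mask (np.int64(216), np.int64(220)) [108, 95, 66, 37, 30, 49, 97, 142, 158, 160, 161, 160, 160, 160, 161, 161, 160, 162, 172, 210, 239, 246, 247, 247, 247, 247, 248, 247, 247, 247, 247, 247, 247, 247, 248, 248]
274 below -1 vert x 227.4 mask (np.int64(216), np.int64(220)) [107, 97, 72, 46, 37, 47, 92, 139, 158, 160, 161, 160, 160, 160, 160, 161, 159, 162, 170, 206, 238, 247, 247, 247, 247, 247, 248, 248, 248, 247, 247, 247, 247, 248, 248, 248]
276 below 3 vert x 227.7 mask (np.int64(217), np.int64(220)) [109, 103, 81, 54, 34, 34, 67, 113, 146, 158, 161, 160, 160, 161, 160, 160, 159, 161, 169, 198, 232, 244, 247, 247, 247, 247, 248, 248, 248, 248, 248, 247, 247, 248, 248, 248]
278 below 8 vert x 228.0 mask (np.int64(217), np.int64(221)) [111, 108, 99, 76, 47, 33, 50, 98, 141, 158, 159, 160, 160, 160, 160, 161, 161, 161, 165, 184, 222, 242, 247, 247, 247, 247, 248, 248, 248, 248, 248, 248, 248, 248, 248, 248]
280 below 12 vert x 228.3 mask (np.int64(218), np.int64(221)) [110, 110, 107, 93, 65, 38, 42, 89, 138, 157, 159, 161, 160, 160, 160, 160, 160, 161, 163, 
[... 3384 characters left out ...]
0 below 84 vert x 232.9 mask (np.int64(230), np.int64(234)) [117, 115, 113, 114, 113, 113, 114, 113, 113, 114, 114, 114, 112, 113, 114, 121, 134, 143, 143, 140, 143, 149, 151, 151, 153, 152, 152, 148, 146, 146, 158, 169, 159, 148, 147, 157]
312 below 89 vert x 233.2 mask (np.int64(231), np.int64(234)) [118, 115, 115, 114, 114, 114, 114, 113, 113, 113, 113, 114, 113, 113, 113, 115, 122, 136, 142, 140, 137, 139, 143, 143, 145, 145, 145, 144, 143, 142, 144, 147, 148, 147, 146, 148]
314 below 94 vert x 233.5 mask None [122, 118, 114, 114, 113, 114, 113, 113, 114, 112, 113, 114, 113, 113, 113, 114, 113, 117, 125, 127, 126, 133, 141, 144, 144, 145, 145, 145, 143, 143, 145, 147, 148, 147, 147, 148]
```

Call:
send_rows(series=[[[0,2,0,0,0],[0,4,0,0,0],[0,6,0,0,0],[0,8,0,0,0],[0,9,0,0,0],[0,9,0,0,0]]])

```text
clock: 24.0
eef_pos: [456.9, -115.6, 109.4]
eef_rot: [-3.142, 0.0, 0.105]
wrist_force: [-1.1, 0.6, -1.2]
finger_gap: 15.9
```

```bash
cat > tilt.py <<'E'
from h import *
st();trayxy()
b=manip.camera("side");g=b["img"].max(2).astype(float)
e=np.array(manip.read_state()["eef_pos"])
# image axis of vertical through TCP
zs=np.arange(-20,100,5);V=proj(b,[e-[0,0,d] for d in zs])
L=[]
for d in range(22,58,4):
    x=np.interp(d,zs,V[:,0]);y=np.interp(d,zs,V[:,1]);yi=int(round(y));seg=g[yi,int(x)-22:int(x)+16];k=np.nonzero(seg<65)[0]
    # largest dark run
    if len(k)<4: continue
    r=max(np.split(k,np.nonzero(np.diff(k)>1)[0]+1),key=len)
    if len(r)<4 or len(r)>16: continue
    l,rr=r[0],r[-1]
    fl=l-(65-seg[l])/(seg[l-1]-seg[l]) if l>0 else l; fr=rr+(65-seg[rr])/(seg[rr+1]-seg[rr])
    mm=np.linalg.norm(np.linalg.inv(b["pose"])[:3]@np.r_[e,1])/K(b)[0,0]
    off=((fl+fr)/2+int(x)-22-np.interp(yi,V[:,1],V[:,0]))*mm
    L.append((d,off,(fr-fl)*mm)); 
L=np.array(L);print(np.round(L,1).tolist())
p=np.polyfit(L[:,0],L[:,1],1);print("tilt x",np.round(p[0],3),"offset at TCP",round(p[1],1),"at 89",round(np.polyval(p,89),1))
E
python3 tilt.py
```

```text
t 24.0 pos [ 456.9 -115.6  109.4] rot [-3.142  0.     0.105] F [-1.1  0.6 -1.2] gap 15.9 q [-0.33  0.25  1.85  0.    1.04  1.14]
tray [ -92.2 -100.7  109.4]
[[22.0, -13.1, 8.2], [26.0, -10.7, 13.0], [30.0, -10.8, 12.7], [34.0, -10.8, 12.8], [38.0, -10.8, 12.8], [42.0, -10.7, 12.8], [46.0, -10.8, 12.7], [50.0, -10.9, 12.5], [54.0, -10.9, 12.5]]
tilt x 0.036 offset at TCP -12.4 at 89 -9.3
```

Call:
send_rows(series=[[[0,0,0,0,0],[0,0,0,0,0],[0,-3,0,-5,0],[0,-4,0,-30,0],[0,-4,0,-60,0],[0,-4,0,-75,0],[0,-4,0,-75,0]]], newtons=25)

```text
clock: 24.75
eef_pos: [453.5, -116.3, 186.7]
eef_rot: [3.14, -0.004, 0.105]
wrist_force: [0.4, 0.8, -0.6]
finger_gap: 15.6
```

```bash
sed -i 's/range(22,58,4)/range(26,56,4)/' tilt.py; python3 tilt.py; python3 -c "
from h import *
tool(tw(87.8,9,160),.105)"
```

```text
t 24.75 pos [ 453.5 -116.3  186.7] rot [ 3.14  -0.004  0.105] F [ 0.4  0.8 -0.6] gap 15.6 q [-0.33  0.14  1.78  0.    1.22  1.14]
tray [ -95.6 -101.1  186.7]
[[26.0, -9.3, 14.7], [30.0, -9.4, 14.7], [34.0, -9.4, 14.5], [38.0, -9.5, 14.2], [42.0, -9.6, 14.5], [46.0, -9.6, 14.3], [50.0, -9.7, 14.2], [54.0, -9.7, 14.0]]
tilt x -0.015 offset at TCP -8.9 at 89 -10.3
[ 183.9 -109.9   25.2] roll -0.0
```

Call:
send_rows(series=[[[0,40,-24,5,0],[0,80,-48,10,0],[0,120,-72,13,0],[0,155,-93,13,0],[0,184,-110,13,0],[0,184,-110,13,0],[0,184,-110,13,0]]])

```text
clock: 25.5
eef_pos: [623.7, 12.9, 169.6]
eef_rot: [-3.141, 0.003, 0.106]
wrist_force: [-0.5, -0.5, -0.4]
finger_gap: 15.8
```

```bash
python3 tilt.py; python3 - <<'E'
from h import *
tool(tw(87.8,9,145),.105)
a=manip.camera("top");b=manip.camera("side")
for n,c in (("top",a),("side",b)):
    print(n,"expected slot px",np.round(proj(c,[tw(77.5,0,45),tw(77.5,16,45),tw(77.5,-16,45)]),1).tolist(),"hole",np.round(proj(c,[tw(77.5,9,38.5)]),1).tolist())
    d=manip.silhouettes("pin",c)
    if d: ys,xs=np.nonzero(d[0]["pixels"]);i=ys>=ys.max()-2;print("pin conf",d[0]["conf"],"lowest",xs[i].mean(),ys.max(),d[0]["rect"])
e=np.array(manip.read_state()["eef_pos"])
print("pred tip side",proj(b,[e+tw(-10,0,-89,[0,0,.105])]))
g=b["img"].max(2)
x,y=proj(b,[tw(77.5,0,45)])[0].astype(int)
cv2.imwrite("pics/p12.png",cv2.resize(b["img"][y-75:y+45,x-60:x+60,::-1],None,fx=5,fy=5,interpolation=2));print("crop origin",x-60,y-75)
E
```

```text
t 25.5 pos [623.7  12.9 169.6] rot [-3.141e+00  3.000e-03  1.060e-01] F [-0.5 -0.5 -0.4] gap 15.8 q [-0.04  0.5   1.34 -0.    1.3   1.43]
tray [ 87.2   9.6 169.6]
[[26.0, -7.9, 14.4], [30.0, -8.0, 14.6], [34.0, -8.1, 15.0], [38.0, -7.8, 14.1], [42.0, -7.7, 13.9], [46.0, -7.7, 14.2], [50.0, -7.5, 13.7], [54.0, -7.0, 12.5]]
tilt x 0.031 offset at TCP -8.9 at 89 -6.2
[ 0.9  0.1 25.2] roll 0.0
top expected slot px [[325.5, 242.8], [319.1, 243.6], [331.9, 242.0]] hole [[322.0, 243.6]]
side expected slot px [[323.2, 250.3], [321.4, 244.8], [325.0, 255.8]] hole [[322.2, 249.8]]
pin conf 0.81 lowest 322.6 232 [317.6, 185.0, 10.9, 47.6]
pred tip side [[322.31445757 231.86020796]]
crop origin 263 175
```

View pics/p12.png

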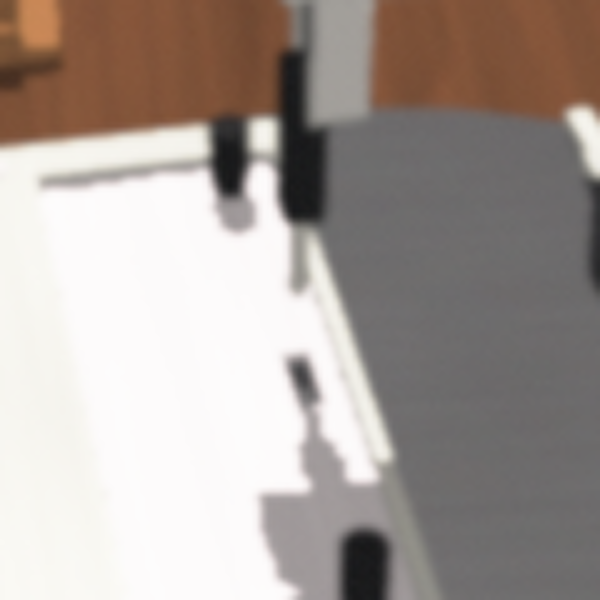

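Call:
send_rows(series=[[[0,0,0,15,0],[0,0,0,27,0],[0,0,0,31,0],[0,0,0,33,0],[0,0,0,35,0],[0,0,0,35,0]]])

```text
clock: 26.35
eef_pos: [624.3, 12.7, 136.5]
eef_rot: [3.142, -0.0, 0.105]
wrist_force: [0.6, -0.6, -0.4]
finger_gap: 15.7
```

Call:
send_rows(series=[[[0,0,0,1,0],[0,0,0,2,0],[0,0,0,3,0],[0,0,0,3,0]]])

```text
clock: 26.75
eef_pos: [624.2, 12.7, 133.4]
eef_rot: [-3.142, 0.0, 0.105]
wrist_force: [-0.4, -0.1, -0.6]
finger_gap: 15.5
```

```bash
python3 tilt.py
```

```text
t 26.75 pos [624.2  12.7 133.4] rot [-3.142  0.     0.105] F [-0.4 -0.1 -0.6] gap 15.5 q [-0.04  0.53  1.38  0.    1.23  1.43]
tray [ 87.7   9.3 133.4]
[[26.0, -7.8, 14.1], [30.0, -7.7, 14.1], [34.0, -7.7, 13.9], [38.0, -7.7, 13.8], [42.0, -7.7, 13.9], [46.0, -7.7, 13.6], [50.0, -8.5, 11.7], [54.0, -8.4, 10.8]]
tilt x -0.023 offset at TCP -7.0 at 89 -9.1
```

Call:
send_rows(series=[[[0,0,0,1,0],[0,0,0,2,0],[0,0,0,3,0],[0,0,0,3,0]]])

```text
clock: 27.2
eef_pos: [624.2, 12.6, 130.3]
eef_rot: [-3.142, 0.0, 0.105]
wrist_force: [-0.1, 0.4, -0.3]
finger_gap: 15.9
```

Call:
send_rows(series=[[[0,0,0,1,0],[0,0,0,2,0],[0,0,0,2,0]]])

```text
clock: 27.5
eef_pos: [624.2, 12.6, 128.3]
eef_rot: [-3.142, 0.0, 0.105]
wrist_force: [0.0, 0.2, -1.0]
finger_gap: 15.7
```

Call:
send_rows(series=[[[0,0,0,1,0],[0,0,0,2,0],[0,0,0,2,0]]])

```text
clock: 27.8
eef_pos: [624.2, 12.6, 126.3]
eef_rot: [-3.142, 0.0, 0.105]
wrist_force: [-0.1, -0.8, -0.8]
finger_gap: 15.6
```

Call:
send_rows(series=[[[0,0,0,1,0],[0,0,0,2,0],[0,0,0,3,0],[0,0,0,3,0]]])

```text
clock: 28.2
eef_pos: [624.2, 12.6, 123.3]
eef_rot: [3.142, 0.0, 0.105]
wrist_force: [-0.5, 0.2, -0.2]
finger_gap: 15.9
```

Call:
send_rows(series=[[[0,0,0,1,0],[0,0,0,2,0],[0,0,0,3,0],[0,0,0,3,0]]])

```text
clock: 28.6
eef_pos: [624.2, 12.6, 120.3]
eef_rot: [-3.142, 0.0, 0.105]
wrist_force: [0.2, -0.3, -0.7]
finger_gap: 15.7
```

```bash
python3 tilt.py
```

```text
t 28.6 pos [624.2  12.6 120.3] rot [-3.142  0.     0.105] F [ 0.2 -0.3 -0.7] gap 15.7 q [-0.04  0.55  1.39  0.    1.2   1.43]
tray [ 87.7   9.3 120.3]
[[26.0, -7.7, 14.0], [30.0, -7.7, 14.0], [34.0, -7.7, 13.7], [38.0, -8.5, 12.2], [42.0, -9.0, 11.7], [46.0, -9.0, 11.6], [50.0, -8.8, 11.2], [54.0, -8.2, 10.2]]
tilt x -0.041 offset at TCP -6.7 at 89 -10.3
```

Call:
send_rows(series=[[[0,0,0,3,0],[0,0,0,6,0],[0,0,0,9,0],[0,0,0,12,0],[0,0,0,12,0]]])

```text
clock: 29.15
eef_pos: [624.0, 12.6, 107.9]
eef_rot: [-3.141, 0.001, 0.105]
wrist_force: [-0.1, 0.9, -0.2]
finger_gap: 16.0
```

Call:
send_rows(series=[[[0,0,0,2,0],[0,0,0,4,0],[0,0,0,6,0],[0,0,0,8,0],[0,0,0,8,0]]])

```text
clock: 29.65
eef_pos: [624.1, 12.6, 100.1]
eef_rot: [-3.142, 0.001, 0.105]
wrist_force: [-0.7, -0.0, 0.0]
finger_gap: 15.8
```

Call:
send_rows(series=[[[0,0,0,1,0],[0,0,0,2,0],[0,0,0,2,0]]])

```text
clock: 29.95
eef_pos: [624.2, 12.6, 98.3]
eef_rot: [-3.142, 0.0, 0.105]
wrist_force: [-0.3, 0.5, -0.2]
finger_gap: 15.7
```

Call:
send_rows(series=[[[0,0,0,1,0],[0,0,0,2,0],[0,0,0,2,0]]])

```text
clock: 30.25
eef_pos: [624.7, 12.7, 97.5]
eef_rot: [3.141, -0.001, 0.105]
wrist_force: [-1.9, -0.5, 7.8]
finger_gap: 15.5
```

```bash
python3 - <<'E'
from h import *
st()
b=manip.camera("side");d=manip.silhouettes("pin",b)
ys,xs=np.nonzero(d[0]["pixels"]);i=ys>=ys.max()-2;print(d[0]["conf"],d[0]["rect"],xs[i].mean(),ys.max())
print("handle bottom expected if at z45..", np.round(proj(b,[tw(77.5,9.3,45),tw(77.5,9.3,50),tw(77.5,9.3,111)]),1).tolist())
g=b["img"].max(2)
for y in range(236,256): print(y,g[y,312:336].tolist())
E
```

```text
t 30.25 pos [624.7  12.7  97.5] rot [ 3.141e+00 -1.000e-03  1.050e-01] F [-1.9 -0.5  7.8] gap 15.5 q [-0.04  0.57  1.41  0.    1.16  1.43]
0.72 [320.4, 219.4, 10.5, 32.1] 322.5 252
handle bottom expected if at z45.. [[322.2, 247.1], [322.2, 245.1], [322.6, 219.5]]
236 [252, 252, 252, 252, 250, 242, 200, 117, 47, 29, 27, 28, 29, 29, 54, 119, 194, 230, 222, 174, 128, 114, 112, 112]
237 [252, 252, 252, 252, 250, 242, 199, 116, 49, 27, 27, 28, 26, 30, 54, 117, 195, 232, 230, 192, 143, 118, 112, 112]
238 [252, 252, 252, 252, 250, 241, 199, 116, 48, 28, 26, 27, 27, 29, 52, 115, 193, 234, 237, 214, 160, 123, 114, 113]
239 [252, 253, 252, 252, 250, 241, 199, 116, 50, 28, 26, 27, 27, 29, 50, 109, 184, 232, 239, 226, 179, 132, 115, 112]
240 [252, 252, 252, 252, 251, 242, 199, 116, 49, 29, 27, 26, 27, 30, 50, 103, 171, 224, 238, 231, 194, 144, 117, 112]
241 [252, 252, 253, 252, 251, 242, 198, 116, 48, 30, 27, 28, 27, 31, 57, 107, 164, 218, 238, 237, 215, 161, 122, 113]
242 [252, 252, 253, 252, 251, 241, 197, 113, 48, 29, 27, 26, 27, 34, 65, 114, 166, 213, 236, 240, 225, 179, 132, 113]
243 [252,
[... 853 characters left out ...]
, 249, 226, 155, 104, 96, 95, 90, 94, 136, 200, 240, 248, 240, 208, 171, 157, 149, 137]
251 [253, 253, 253, 253, 253, 253, 251, 236, 183, 137, 125, 117, 106, 102, 134, 189, 233, 246, 242, 219, 176, 151, 143, 136]
252 [253, 253, 253, 253, 253, 253, 251, 242, 204, 153, 126, 114, 99, 94, 119, 167, 218, 236, 232, 203, 164, 145, 142, 138]
253 [253, 253, 252, 252, 252, 252, 250, 241, 212, 157, 112, 91, 80, 80, 105, 144, 182, 202, 197, 173, 151, 141, 141, 139]
254 [249, 248, 248, 247, 247, 246, 239, 222, 190, 147, 106, 78, 71, 75, 96, 127, 154, 167, 165, 158, 148, 142, 141, 140]
255 [223, 221, 221, 220, 220, 218, 204, 183, 165, 141, 112, 92, 87, 91, 105, 128, 148, 158, 158, 156, 150, 143, 141, 141]
```

Call:
send_rows(series=[[[0.4,0,0,-1,0],[0.4,0,0,-1,0],[0.4,0,0,-1,0],[0.4,0,0,-1,0],[0.4,0,0,-30,0],[0.4,0,0,-70,0],[0.4,0,0,-110,0],[0.4,-40,0,-130,0],[0.4,-80,0,-140,0],[0.4,-120,0,-140,0]]])

```text
clock: 31.35
eef_pos: [503.9, -0.1, 237.7]
eef_rot: [3.141, -0.002, 0.105]
wrist_force: [0.6, -0.1, 0.1]
finger_gap: 37.7
```

Call:
send_rows(series=[[[0.4,-50,100,0,0],[0.4,-50,150,0,0],[0.4,-50,200,0,0],[0.4,-50,200,0,0],[0.4,-50,200,0,0],[0.4,-50,200,0,0]]])

```text
clock: 31.95
eef_pos: [475.8, -205.1, 236.2]
eef_rot: [-3.141, 0.0, 0.103]
wrist_force: [0.4, 0.5, -0.1]
finger_gap: 37.8
```

```bash
python3 - <<'E'
from h import *
st()
a=manip.camera("top");b=manip.camera("side")
for n,c in (("top",a),("side",b)):
    d=manip.silhouettes("pin",c)[:2]
    for q in d: print(n,round(q["conf"],2),np.round(q["rect"],1))
    C=tw(77.5,9.3,0);H=[tw(77.5+i,9.3+j,z) for i in(-8,8) for j in(-8,8) for z in(45,111)];P=proj(c,H);print("expected seated handle rect",np.round(np.r_[P.min(0),P.max(0)-P.min(0)],1))
    H=[tw(77.5+i,9.3+j,z) for i in(-8,8) for j in(-8,8) for z in(51,117)];P=proj(c,H);print("  6 mm higher",np.round(np.r_[P.min(0),P.max(0)-P.min(0)],1))
g=b["img"].max(2)
for y in (222,228,234,240,246,250,252): print(y,g[y,312:336].tolist())
print("col322",g[208:258,322].tolist())
print("knobs exp side",np.round(proj(b,[tw(72.5,122,61),tw(72.5,-122,61)]),1).tolist())
n,l,S,Cc=cv2.connectedComponentsWithStats((g[185:350,215:385]<60).astype(np.uint8))
print([(S[i].tolist(),np.round(Cc[i]+[215,185],1).tolist(),inv(back(b,[Cc[i]+[215,185]],61)).tolist()) for i in range(1,n) if 40<S[i,4]<600])
E
```

```text
t 31.95 pos [ 475.8 -205.1  236.2] rot [-3.141  0.     0.103] F [ 0.4  0.5 -0.1] gap 37.8 q [-0.48  0.21  1.58  0.    1.35  0.99]
expected seated handle rect [317.4 235.4   8.   11.4]
  6 mm higher [317.3 235.    8.   11.5]
side 0.53 [319.4 219.7   8.7  30.2]
expected seated handle rect [317.2 216.3  10.6  34. ]
  6 mm higher [317.2 213.7  10.7  34.3]
222 [247, 250, 251, 251, 250, 240, 197, 119, 61, 49, 50, 49, 46, 44, 47, 61, 83, 102, 107, 109, 110, 109, 108, 108]
228 [251, 251, 252, 252, 250, 241, 196, 114, 47, 28, 28, 28, 27, 26, 33, 52, 79, 101, 108, 108, 108, 109, 109, 110]
234 [252, 252, 251, 251, 250, 241, 196, 114, 49, 27, 27, 27, 26, 33, 69, 131, 193, 216, 187, 139, 116, 112, 111, 110]
240 [252, 252, 252, 252, 249, 233, 169, 90, 38, 27, 27, 28, 27, 29, 53, 106, 172, 224, 238, 231, 194, 142, 116, 110]
246 [253, 252, 253, 252, 251, 244, 203, 119, 51, 28, 27, 27, 28, 41, 95, 173, 227, 237, 231, 233, 239, 230, 193, 142]
250 [253, 253, 253, 252, 253, 252, 247, 220, 150, 102, 95, 95, 90, 95, 135, 200, 240, 248, 241, 224, 225, 237, 236, 216]
252 [253, 253, 253, 252, 253, 253, 251, 243, 206, 154, 126, 112, 98, 94, 121, 174, 228, 248, 250, 244, 231, 231, 238, 232]
col322 [132, 146, 164, 187, 210, 222, 229, 235, 234, 214, 149, 82, 53, 50, 50, 40, 30, 28, 26, 26, 28, 27, 27, 27, 27, 26, 27, 28, 28, 27, 26, 28, 27, 26, 27, 30, 27, 27, 27, 28, 32, 57, 95, 123, 126, 114, 112, 123, 143, 160]
knobs exp side [[308.5, 205.9], [335.3, 290.3]]
[([91, 14, 6, 15, 71], [308.3, 205.6], [[72.2, 123.3]]), ([167, 27, 3, 23, 64], [383.0, 222.2], [[205.9, 41.4]]), ([105, 34, 8, 31, 194], [323.0, 233.5], [[83.2, 29.6]]), ([118, 98, 6, 16, 88], [335.5, 290.4], [[72.7, -122.2]])]
```

```bash
python3 -c "
from cell import manip
print(manip.sign_off())"
```

```text
the job is handed in; nothing more can be done
None
```

The cover is fully shut and the pin is locked in its hole with the handle sitting on the cover. I handed the job in at about 32 s of the 72 s allowed.

- **Cover:** I pushed the two knobs in turn, keeping one end no more than about 8 mm ahead of the other. At the end both knobs met a hard stop at 20–26 N. The last side picture puts them at tray x = 72.2 and 72.7 mm, against 72.5 mm when home.
- **Pin:** I gripped it by the end of its handle in the bur tray. It did not swing down under its own weight even at a 3 N grip. I did not use the sloping rest. Instead I set the tip against the filings tray's near wall and lifted the gripper forward and up in an arc until the pin stood upright.
- **Locking:** The hole had shown in the first pictures at about tray y = +9 mm. I lowered the tip there, and it passed through the slot and into the hole without touching, so no feeling along the slot was needed. It stopped at 7.8 N with the handle on the cover.

**Last checks:** After release the side picture shows the handle upright and within about 2 pixels of where it should be when seated, and not standing high. The gripper is clear of everything, at z = 236 mm.

**What failed or disagreed:**
- The network did not find the pin in the last top picture, so only the side camera confirms that it is seated.
- While carried, the pin sat about 10 mm off the middle of the jaws. I corrected the moves for this.
- I did not check the pliers, loupe and bur case again at the end, but the arm never went near them.

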